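Dock the bone drill and lock its trigger on

TASK

Lay the bone drill gently, lever up, into the dock whose pocket matches its shape. Then, with the drill sitting in the dock, squeeze its trigger lever fully down, push the lock-on button on its side fully in while the lever is down, and ease the lever up with the button still in, so that the drill is left locked on in its dock. Leave the other things on the worktop where they are.

Things in the scene. Friction and masses are not known exactly. Their poses are not given: they have to be found in the camera images.
- drill: White and grey inline bone drill, 0.86 kg, 197 mm long, lying flat, lever up. Origin: middle of its underside; x to the steel nose, z up, y to its left. Body x -95 to +35, 50 mm wide, flat sides z 6 to 32; then a 36 mm round barrel to x +80 and a collet to x +100. On top a steel trigger lever, and by its front end on the +y side a grey cheek with the lock-on button. Centre of mass about x -10.
- drill_grip (a point): Where to grasp the drill across its flat sides (50 mm wide, fingers along the drill's y): on its centre line at x -20, y 0, z 20 mm in the drill's frame. Axes as the drill's.
- trigger (a joint): Trigger lever angle, rad: 0 free (up), 0.13 fully down (13 mm lower at its pad); sprung up, 3 N at the pad to start, 8 N at the bottom. Hinged at its rear end (drill x -85, z 46). The button can go in only beyond about 0.115; locked on, the lever rests at about 0.065.
- trigger_pad (a point): Top of the steel lever's front end, middle of its width; at drill x +15, y -6, z 54 mm while free; moves with the lever. The lever is 32 mm wide (y -22 to +10), its free end at x +27, open on its -y side. A finger fits on it inside the cheek while the other stands outside the button.
- cheek_top (a point): Middle of the top of the grey upright cheek beside the lever, at drill x +15, y +17.5, z 64 mm; the cheek spans x -6 to +36, y +11 to +24. The button stands out of its outer (+y) face.
- lock (a joint): How far the lock-on button is in, m: 0 out, 0.010 at its stop; sprung out (1 to 2.5 N), damped. The lever blocks it unless fully down. Push it past 0.0075 and keep it in while the lever rises 6 mm; the lever then traps it at about 0.007. Push lightly with a set finger opening: if the fingers clamp the drill hard, it may rise with them instead of the lever easing.
- lock_face (a point): Outer face of the black ridged lock-on button (22 mm along x, 16 mm high), at drill x +15, y +34, z 55 mm while it is out; pressed along the drill's -y. Moves with the button.
- dock_wide: The matching dock, grey, 208 x 84 mm, fixed. Origin: underside, below where the drill's origin comes to lie; x to the narrower end, where the nose goes. Base 6 mm thick (the drill rests at z 6), wall tops at z 24. Pocket 56 mm wide from x -99.5 (closed end) to +38.5, then 42 mm wide to its open end at x +84. Walls are interrupted from x -52 to +10 for the fingers.
- dock_slim: A dock of the same size for another instrument, fixed: its pocket is straight and only 30 mm wide throughout, so the drill cannot go in. Origin and axes as for the other dock. Which of the two docks is on the left varies.
- dish: Steel kidney dish 194 x 104 x 33 mm; bystander. Origin: centre of its underside.
- needle_carton: Small needle carton 40 x 75 x 26 mm; bystander. Origin: centre of its underside.
- tape: Tape roll 53 mm across, 12 mm high; bystander. Origin: centre of its underside.
- scope: Folded laryngoscope 63 x 126 x 27 mm, dark handle; bystander. Origin: centre of its underside.
- torch: White pen torch 121 x 11 mm; bystander. Origin: centre of its underside.
- pot: White specimen pot 47 mm across, 60 mm high; bystander. Origin: centre of its underside.
- forceps_1: Steel forceps 132 x 13 x 7 mm; bystander. Origin: centre of its underside.

How it is judged (in metres and radians):
On the way, in this order (a step that is already met when the one before it is completed fails the run):
1. the drill sits in the matching dock, let go by the fingers (x of drill in the frame of dock_wide between -0.01 and 0.01 m and y of drill in the frame of dock_wide between -0.008 and 0.008 m and z of drill in the frame of dock_wide between 0.002 and 0.01 m and angle between drill's own z axis and vertical below 0.08 rad and angle between the x axis of drill and the x axis of dock_wide, either way round below 0.12 rad and contact force between drill and the fingers below 0.5 N and x of trigger_pad in the frame of dock_wide above 0 m), for 0.2 s.
2. the trigger lever is squeezed fully down (x of drill in the frame of dock_wide between -0.01 and 0.01 m and y of drill in the frame of dock_wide between -0.008 and 0.008 m and z of drill in the frame of dock_wide between 0.002 and 0.01 m and angle between drill's own z axis and vertical below 0.08 rad and angle between the x axis of drill and the x axis of dock_wide, either way round below 0.12 rad and value of joint trigger above 0.112 rad), for 0.1 s.
3. the lock-on button is pushed in while the lever is down (x of drill in the frame of dock_wide between -0.01 and 0.01 m and y of drill in the frame of dock_wide between -0.008 and 0.008 m and z of drill in the frame of dock_wide between 0.002 and 0.01 m and angle between drill's own z axis and vertical below 0.08 rad and angle between the x axis of drill and the x axis of dock_wide, either way round below 0.12 rad and value of joint trigger above 0.105 rad and value of joint lock above 0.0065 m), for 0.1 s.
At the end, for the whole second after the job is handed in: The drill lies at rest in the matching dock, nose at the narrow end, on its floor (within 10 mm lengthwise, 8 mm sideways, 4 mm in height, 7 degrees), the lever eased and held by its lock between 0.045 and 0.095 rad, the lock-on button in by more than 5 mm (x of drill in the frame of dock_wide between -0.01 and 0.01 m and y of drill in the frame of dock_wide between -0.008 and 0.008 m and z of drill in the frame of dock_wide between 0.002 and 0.01 m and angle between drill's own z axis and vertical below 0.08 rad and angle between the x axis of drill and the x axis of dock_wide, either way round below 0.12 rad and value of joint trigger between 0.045 and 0.095 rad and value of joint lock above 0.005 m and linear speed of drill below 0.02 m/s and x of trigger_pad in the frame of dock_wide above 0 m); the robot touches nothing.
It fails at once if the drill is dropped (moves faster than 0.6 m/s with no finger on it) (contact force between drill and the fingers below 0.1 N and linear speed of drill above 0.6 m/s).
It fails at once if another thing on the worktop is moved by more than 30 mm (distance of any of dish, needle_carton, tape, scope, torch, pot, forceps_1 from where it was at the start of the episode above 0.03 m).
It also fails if it takes over 64 s, if anything falls off the work surface, if the arm or the gripper's body presses on something with over 40 N, if the wrist force passes 120 N, or if a joint passes its speed limit or range.

ROBOT

A 6-joint arm with a two-finger parallel gripper is mounted at the origin on a cart in front of the work surface, level with it; the furniture and walls round the work are solid. World frame = base frame: x ahead of the robot, y to its left, z up, the work surface at z = 0. Lengths are in mm, angles in rad, forces in N, time in s.
With the tool pointing down it reaches from about 350 to 875 mm from the base axis. Payload 4.2 kg.
Tool frame: the origin (TCP) lies on the centre line of the jaws, within the pads' length; the fingertips stand 14 mm ahead of it and the grasp point (between the pads) lies 5 mm behind it; z points along the fingers, y is the line along which they close (so a half turn about z gives the same grasp; the last joint's range is limited). The gripper opens to 85 mm and grips with 20 to 120 N. Pads are 22 mm wide; open, the fingers measure 114 mm over their backs; the gripper's body (76 mm by 85 mm) begins 54 mm behind the grasp point. The pads swing forward as they close: fully open they stand 13 mm farther back than shut.
Start: joints at [-1.041, 0.385, 0.008, 0, -1.194, -0.259], TCP at [167.206, -602.197, 245.312] pointing down, gripper open.
Joint ranges: [-3.14, 3.14], [-1.21, 2.06], [-1.07, 1.41], [-3.16, 2.05], [-2.99, -0.16], [-3.1, 3.1]. Speed limits (rad/s): [2.79, 2.79, 3.14, 3.14, 3.14, 3.14].

INTERFACE

Orientations are given as a unit quaternion [x, y, z, w].
In Python, from station import telemetry, camera, camera_model, sign_off gives the robot as it stands.
- The arm moves only by the tool move_arm, never from a script. Its argument "commands" is a list of rows, each an object of numbers: "dx", "dy", "dz": the shift along the tool's x, y, z in m; "rx", "ry", "rz": the turn, a rotation vector about the tool's x, y, z in degrees. In form: [{"dx": .., "dy": .., "dz": .., "rx": .., "ry": .., "rz": ..}, ...]. A call has 1 to 8 rows; each row is the pose to reach, as a shift and turn from the pose commanded when the call began, along the tool's axes at that moment; what a row does not reach only later rows make up. A row lasts 1/10 s, in which the tool goes at most 50 mm and 8.59 degrees, less where a joint would pass 70% of its speed; a pose out of reach is approached as far as the arm can. A call with a gripper value outside its range is refused whole. "grip" is the opening, from 0 (shut) to 1 (fully open), set as the call begins (left out, the last holds). The fingers move at their own pace and stop on an object; "squeeze" is the grip in N (left out, the last holds). Time passes only in rows, so rows that repeat a pose let the fingers close. It gives the time, the measured TCP pose, the force, the opening and the grip force at its end, in the units of the state.
- telemetry.state(): the state, without advancing time (a new reading comes with each control period).
- camera(name): name is "scene" or "side" or "wrist"; returns the picture (480x640x3 uint8, blue, green, red); there is no depth.
- camera_model(name): a dict with "K" (3x3 intrinsics, pixels), "world_to_cam" (4x4, takes a point from world to camera coordinates); the wrist camera has in their place "mount" (4x4, takes a point from camera to tool coordinates, whose origin is the TCP and whose axes are the flange's). Camera axes: x right, y down, z forward; pixel columns grow to the right and rows downward; lengths in mm; the calibration is good to about 2 mm. The wrist camera is an equidistant fisheye: a pixel r from the principal point sees the ray r / f radians off the axis. A picture is of the moment at which its call begins: read the wrist's pose just before it. camera_model takes no time and is no camera call.
- sign_off(): hands the job in; it is judged then, once.
The state is a dict: "time": time; "joint_positions": joint angles; "joint_vel": joint speeds; "joint_efforts": joint torques, N m; "tool_pos": TCP position; "tool_rot": TCP orientation; "wrist_force": force on the tool from outside, world axes, zero at the start; "ft_torque": the same for the moment, N m; "width": finger opening in mm; "grasp_force": force on a finger pad.
Only numpy, scipy, OpenCV 4.12 (cv2) and the standard library are available. Lean on these libraries where they do the work, as an engineer would, in place of code of your own. Each camera call takes 0.05 s, during which the arm holds its last target. There are 200 camera calls.

## Working session

There is one attempt and no reset: what is moved stays moved. The work goes in short steps, Python scripts to look and compute and a tool call to move; the robot and the scene stay as the last step left them, time stands still between calls to the robot, and variables do not carry over. Pictures are saved under pics/ and viewed, at most 10 in all, crops included, and the job is handed in when it is done.

Besides the shell and the picture viewer there is one more tool, called after "Request:" in YAML: its name, and indented under it one key for each argument. move_arm: Moves the arm, as the interface text tells. Its arguments: {"type":"object","properties":{"commands":{"type":"array"},"grip":{"type":"number"},"squeeze":{"type":"number"}},"required":["commands"]}

```bash
mkdir -p pics; ls
python3 - <<'E'
from station import telemetry,camera,camera_model
import cv2,numpy as np
s=telemetry.state();print(s)
for n in("scene","side","wrist"):
    cv2.imwrite(f"pics/{n}0.png",camera(n))
    m=camera_model(n);print(n,{k:np.round(v,3).tolist() if not isinstance(v,str) else v for k,v in m.items()})
E
```

```text
pics
{'time': 0.0, 'joint_positions': array([-1.04140207e+00,  3.85559217e-01,  6.66199954e-03, -5.39620943e-04,
       -1.19398660e+00, -2.58582572e-01]), 'joint_vel': array([ 1.25008162e-03,  2.37761677e-03, -5.75566777e-05,  9.86979244e-04,
       -2.38907375e-04, -6.75127354e-04]), 'joint_efforts': array([-3.51208973e-04, -3.92288733e+01,  1.88398308e+01,  4.18632612e+00,
       -4.58140639e-03, -5.44641921e-06]), 'tool_pos': array([ 167.07485459, -601.69454303,  244.22806424]), 'tool_rot': array([-1.34893743e-01,  9.90859488e-01,  1.06004566e-03, -1.69102319e-04]), 'wrist_force': array([ 1.02140157, -1.02634233,  0.23267988]), 'ft_torque': array([ 0.02068144, -0.01249966,  0.02508665]), 'grasp_force': 0.0, 'width': 85.29476101083637}
scene {'K': [[551.833, 0.0, 316.616], [0.0, 551.833, 236.822], [0.0, 0.0, 1.0]], 'world_to_cam': [[-0.544, -0.839, 0.019, 195.106], [-0.631, 0.394, -0.668, 425.162], [0.553, -0.375, -0.744, 896.046], [0.0, 0.0, 0.0, 1.0]]}
side {'K': [[501.036, 0.0, 322.858], [0.0, 501.036, 242.663], [0.0, 0.0, 1.0]], 'world_to_cam': [[-1.0, 0.003, -0.017, 542.248], [0.017, 0.362, -0.932, 79.563], [0.003, -0.932, -0.362, 1017.901], [0.0, 0.0, 0.0, 1.0]]}
wrist {'K': [[371.648, 0.0, 325.482], [0.0, 371.648, 246.51], [0.0, 0.0, 1.0]], 'mount': [[0.0, -0.962, -0.274, 69.5], [1.0, 0.0, -0.0, -0.664], [0.0, -0.274, 0.962, -127.839], [0.0, 0.0, 0.0, 1.0]]}
```

View pics/scene0.png

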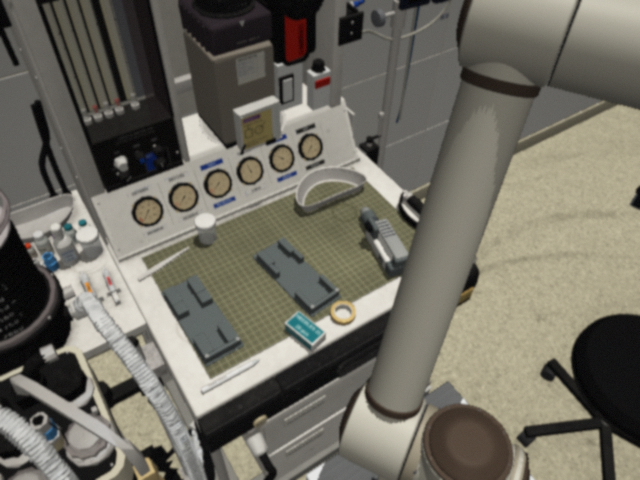

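View pics/side0.png

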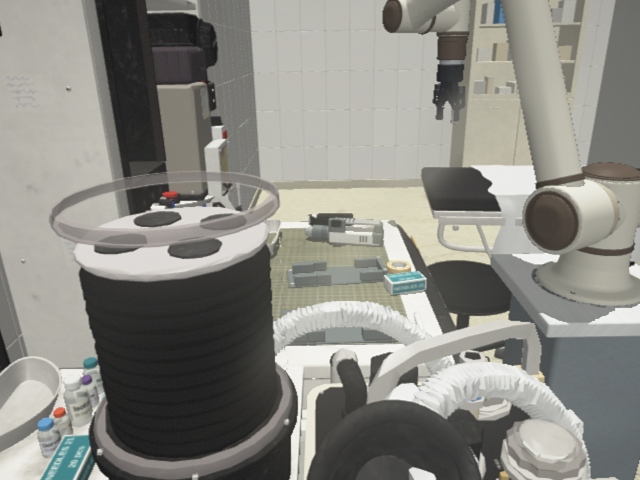

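The scene view shows the drill at (382,240), one dock at (297,275) and the other at (200,318). Around them are the dish (330,190), pot (205,228), carton (305,330), tape (343,312), and a dark thing behind the arm at (412,207). I'll get rough positions next.

```bash
cat > h.py <<'E'
import numpy as np,cv2
from station import telemetry,camera,camera_model
from scipy.spatial.transform import Rotation as R
def shot(n,f=None):
    s=telemetry.state(); im=camera(n)
    if f: cv2.imwrite(f"pics/{f}.png",im)
    return im,s
def tool(s):
    T=np.eye(4);T[:3,:3]=R.from_quat(s['tool_rot']).as_matrix();T[:3,3]=s['tool_pos'];return T
def ray(n,p,s=None):
    m=camera_model(n);K=np.array(m['K']);v=np.array([(p[0]-K[0,2])/K[0,0],(p[1]-K[1,2])/K[1,1]])
    if n=='wrist':
        r=np.hypot(*v)+1e-12;d=np.r_[np.sin(r)*v/r,np.cos(r)];C=tool(s)@np.array(m['mount'])
    else: d=np.r_[v,1];C=np.linalg.inv(np.array(m['world_to_cam']))
    d=C[:3,:3]@d;return C[:3,3],d/np.linalg.norm(d)
def onz(n,p,z,s=None):
    o,d=ray(n,p,s);return o+d*(z-o[2])/d[2]
def proj(n,P,s=None):
    m=camera_model(n);K=np.array(m['K']);W=np.array(m['world_to_cam']) if n!='wrist' else np.linalg.inv(tool(s)@np.array(m['mount']))
    c=W[:3,:3]@P+W[:3,3]
    if n=='wrist':
        r=np.hypot(c[0],c[1]);t=np.arctan2(r,c[2]);v=c[:2]/(r+1e-12)*t
    else: v=c[:2]/c[2]
    return v*K[0,0]+K[:2,2]
def goto(s,xyz,yawvec):
    """shift(m) in tool axes and turn(deg) to TCP xyz, pointing down, with tool y axis along +-yawvec"""
    T=tool(s);z=np.array([0,0,-1.]);y=np.r_[np.array(yawvec)[:2],0];y/=np.linalg.norm(y)
    out=[]
    for sg in(1,-1):
        Y=y*sg;M=np.c_[np.cross(Y,z),Y,z];out.append((R.from_matrix(T[:3,:3].T@M)).as_rotvec(degrees=True))
    out.sort(key=np.linalg.norm)
    print('shift',np.round(T[:3,:3].T@(np.array(xyz)-T[:3,3])/1000,4),'rot',np.round(out[0],2),'alt',np.round(out[1],1))
E
python3 - <<'E'
from h import *
for k,p,z in[("drill",(382,240),30),("nose",(366,212),20),("tail",(395,268),20),("dockA",(297,275),10),("dockB",(200,318),10),("dish",(330,190),20),("pot",(205,228),30),("tape",(343,312),6),("carton",(305,330),20),("dark",(412,207),15),("torch",(230,376),5),("forc",(163,263),4)]:
    print(k,onz('scene',p,z).round())
E
```

```text
drill [ 475. -249.   30.]
nose [ 572. -277.   20.]
tail [ 403. -230.   20.]
dockA [505. -45.  10.]
dockB [516. 177.  10.]
dish [ 680. -247.   20.]
pot [716.  69.  30.]
tape [377. -76.   6.]
carton [374.  17.  20.]
dark [ 531. -384.   15.]
torch [372. 184.   5.]
forc [694. 184.   4.]
```

View pics/wrist0.png

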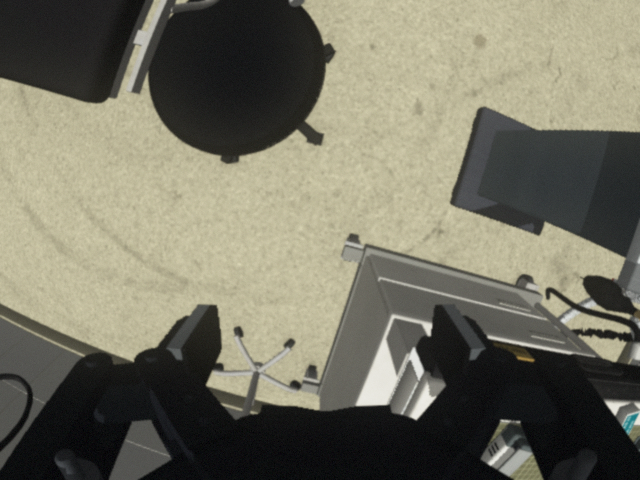

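Run:
```python
from h import *
goto(telemetry.state(),[450,-100,340],[.27,.96])
```

```text
shift [-0.4068  0.4081 -0.0949] rot [ 9.000e-02 -3.000e-02  3.122e+01] alt [ 0.000e+00  1.000e-01 -1.488e+02]
```

Request:
move_arm:
  commands:
    - {"dx": -0.025, "dy": 0.025, "dz": -0.006, "rz": 2}
    - {"dx": -0.05, "dy": 0.05, "dz": -0.012, "rz": 4}
    - {"dx": -0.08, "dy": 0.08, "dz": -0.018, "rz": 6}
    - {"dx": -0.11, "dy": 0.11, "dz": -0.025, "rz": 9}
    - {"dx": -0.14, "dy": 0.14, "dz": -0.035, "rz": 12}
    - {"dx": -0.17, "dy": 0.17, "dz": -0.045, "rz": 15}
    - {"dx": -0.2, "dy": 0.2, "dz": -0.05, "rz": 18}
    - {"dx": -0.23, "dy": 0.23, "dz": -0.06, "rz": 21}
  grip: 1

```text
schema error: expected keys dx, dy, dz, rx, ry, rz
```

Run:
```python
from h import *
s=telemetry.state();print(s['time'],s['tool_pos'],s['joint_positions']);goto(s,[450,-100,340],[.27,.96])
```

```text
0.15 [ 167.09176889 -601.82080387  244.47731582] [-1.04138991e+00  3.85383693e-01  6.94687379e-03 -3.25477032e-04
 -1.19401346e+00 -2.58620858e-01]
shift [-0.4068  0.4081 -0.0949] rot [ 9.000e-02 -3.000e-02  3.122e+01] alt [ 0.000e+00  1.000e-01 -1.488e+02]
```

Request:
move_arm:
  commands:
    - {"dx": -0.025, "dy": 0.025, "dz": -0.006, "rx": 0, "ry": 0, "rz": 2}
    - {"dx": -0.05, "dy": 0.05, "dz": -0.012, "rx": 0, "ry": 0, "rz": 4}
    - {"dx": -0.08, "dy": 0.08, "dz": -0.018, "rx": 0, "ry": 0, "rz": 6}
    - {"dx": -0.11, "dy": 0.11, "dz": -0.025, "rx": 0, "ry": 0, "rz": 9}
    - {"dx": -0.14, "dy": 0.14, "dz": -0.035, "rx": 0, "ry": 0, "rz": 12}
    - {"dx": -0.17, "dy": 0.17, "dz": -0.045, "rx": 0, "ry": 0, "rz": 15}
    - {"dx": -0.2, "dy": 0.2, "dz": -0.05, "rx": 0, "ry": 0, "rz": 18}
    - {"dx": -0.23, "dy": 0.23, "dz": -0.06, "rx": 0, "ry": 0, "rz": 21}
  grip: 1

```text
time: 0.95
tool_pos: [327.4, -317.2, 305.0]
tool_rot: [0.049, 0.999, 0.0, -0.0]
wrist_force: [0.8, -0.4, 0.1]
width: 85.6
grasp_force: 0.0
```

Run:
```python
from h import *
s=telemetry.state();print(s['time'],s['tool_pos'],s['joint_positions']);goto(s,[450,-100,340],[.27,.96])
```

```text
0.95 [ 327.36122344 -317.19813518  305.03074949] [-4.11766930e-01  4.96360320e-02 -2.78652205e-01 -5.00067760e-04
 -1.24365527e+00 -1.25717062e+00]
shift [-0.1007  0.2282 -0.0349] rot [ 0.04 -0.06 10.08] alt [ 1.000e-01  1.000e-01 -1.699e+02]
```

Request:
move_arm:
  commands:
    - {"dx": -0.02, "dy": 0.04, "dz": -0.006, "rx": 0, "ry": 0, "rz": 2}
    - {"dx": -0.04, "dy": 0.08, "dz": -0.012, "rx": 0, "ry": 0, "rz": 4}
    - {"dx": -0.06, "dy": 0.12, "dz": -0.018, "rx": 0, "ry": 0, "rz": 6}
    - {"dx": -0.08, "dy": 0.16, "dz": -0.025, "rx": 0, "ry": 0, "rz": 8}
    - {"dx": -0.09, "dy": 0.2, "dz": -0.035, "rx": 0, "ry": 0, "rz": 10}
    - {"dx": -0.1, "dy": 0.225, "dz": -0.035, "rx": 0, "ry": 0, "rz": 10}
    - {"dx": -0.1, "dy": 0.225, "dz": -0.035, "rx": 0, "ry": 0, "rz": 10}
    - {"dx": -0.1, "dy": 0.225, "dz": -0.035, "rx": 0, "ry": 0, "rz": 10}

```text
time: 1.75
tool_pos: [448.2, -104.1, 339.9]
tool_rot: [0.134, 0.991, -0.0, -0.001]
wrist_force: [0.1, 0.4, -0.2]
width: 85.4
grasp_force: 0.0
```

Run:
```python
from h import *
im,s=shot('wrist','w1');print(s['time'],s['tool_pos'],s['tool_rot'].tolist(),s['joint_vel'].round(3))
import pickle;pickle.dump(s,open('w1.pkl','wb'))
```

```text
1.75 [ 448.20933171 -104.13230136  339.93328694] [0.13397890347705405, 0.9909840443549731, -6.098563260124347e-05, -0.0005230083171428602] [-0.029 -0.005 -0.008  0.002  0.    -0.   ]
```

View pics/w1.png

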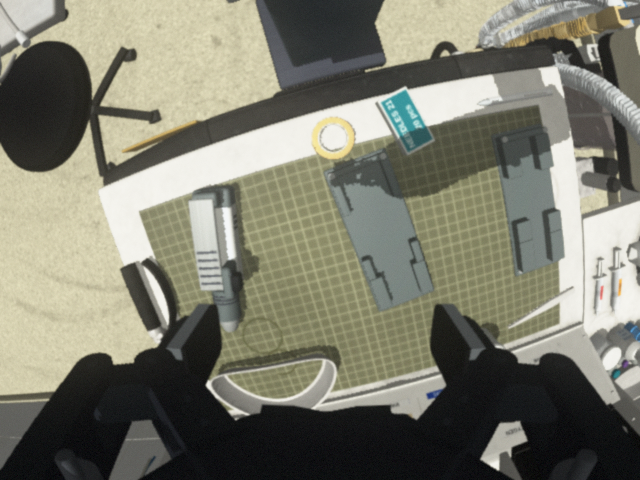

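The wrist view shows the drill at (215,255), nose down-image at (230,320). The middle dock, from (357,170) to (405,295), has the wide pocket and its narrow end faces away from the robot. The right-hand dock is the slim one. I'll enlarge both for measuring.

Run:
```python
import cv2,numpy as np
im=cv2.imread('pics/w1.png')
a=cv2.resize(im[170:350,170:270],None,fx=3.3,fy=3.3,interpolation=cv2.INTER_CUBIC)
b=cv2.resize(im[140:320,310:445],None,fx=3.3,fy=3.3,interpolation=cv2.INTER_CUBIC)
cv2.imwrite('pics/c1.png',np.hstack([a,b]))
```

```text
(no output)
```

View pics/c1.png

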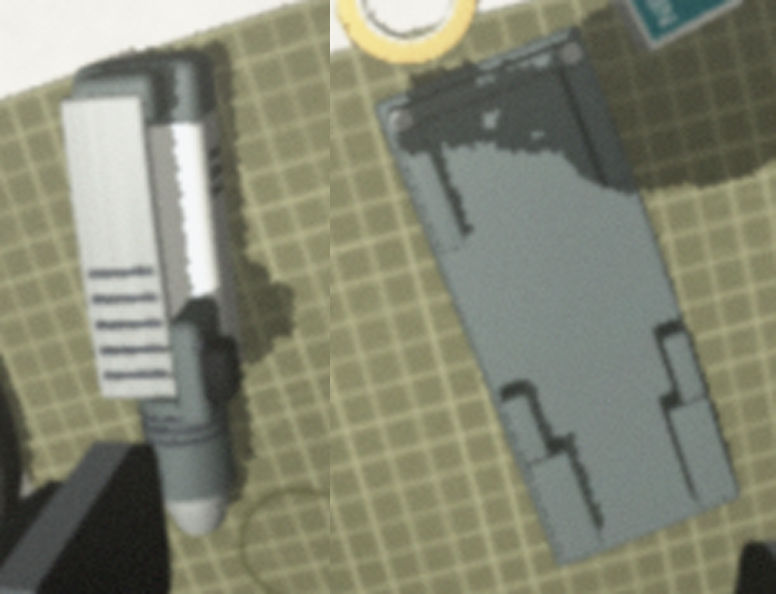

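Run:
```python
from h import *
import pickle;s=pickle.load(open('w1.pkl','rb'))
L=lambda x,y:(170+x/3.3-.35,170+y/3.3-.35); D=lambda x,y:(310+(x-330)/3.3-.35,140+y/3.3-.35)
for k,p,z in[("noseL",D(560,563),24),("noseR",D(738,495),24),("noseL6",D(560,563),6),("noseR6",D(738,495),6),("rearL",D(378,103),24),("rearR",D(575,28),24),("stepL24",D(540,460),24),("stepL6",D(553,440),6),("stepR24",D(663,402),24),("gapL+10top",D(500,393),24),("gapR+10top",D(652,328),24),("gapR+10topOuter",D(683,320),24),("endLin",D(600,528),6),
 ("lever rearL",L(62,98),47),("lever rearR",L(140,96),47),("leverFrontL",L(102,396),54),("leverFrontR",L(175,396),54),("collet tip",L(200,535),18),("btn",L(222,367),55)]:
    print(k,np.round(p),onz('wrist',p,z,s).round(1))
print(ray('wrist',(300,300),s)[0])
```

```text
noseL [379. 310.] [607.1 -74.3  24. ]
noseR [433. 290.] [598.6   2.4  24. ]
noseL6 [379. 310.] [616.2 -73.8   6. ]
noseR6 [433. 290.] [607.5   6.    6. ]
rearL [324. 171.] [412.6 -96.6  24. ]
rearR [384. 148.] [404.3 -20.7  24. ]
stepL24 [373. 279.] [561.4 -72.3  24. ]
stepL6 [377. 273.] [561.7 -64.6   6. ]
stepR24 [411. 261.] [551.2 -20.3  24. ]
gapL+10top [361. 259.] [530.5 -80.9  24. ]
gapR+10top [407. 239.] [521.  -18.4  24. ]
gapR+10topOuter [417. 237.] [521.1  -6.   24. ]
endLin [391. 300.] [605.2 -54.1   6. ]
lever rearL [188. 199.] [ 397.  -260.6   47. ]
lever rearR [212. 199.] [ 405.1 -231.5   47. ]
leverFrontL [201. 290.] [ 507.7 -283.4   54. ]
leverFrontR [223. 290.] [ 514.8 -254.9   54. ]
collet tip [230. 332.] [ 589.6 -282.6   18. ]
btn [237. 281.] [ 508.  -232.7   55. ]
[381.51784406 -86.26547327 467.84225162]
```

Run:
```python
from h import *
s=telemetry.state();goto(s,[530,-50,210],[-.115,.993])
```

```text
shift [-0.0646  0.0747  0.1299] rot [-1.000e-02 -5.000e-02 -2.208e+01] alt [-1.000e-01  0.000e+00  1.579e+02]
```

Request:
move_arm:
  commands:
    - {"dx": -0.015, "dy": 0.015, "dz": 0.03, "rx": 0, "ry": 0, "rz": -4}
    - {"dx": -0.03, "dy": 0.035, "dz": 0.06, "rx": 0, "ry": 0, "rz": -9}
    - {"dx": -0.045, "dy": 0.05, "dz": 0.09, "rx": 0, "ry": 0, "rz": -14}
    - {"dx": -0.06, "dy": 0.07, "dz": 0.12, "rx": 0, "ry": 0, "rz": -19}
    - {"dx": -0.065, "dy": 0.075, "dz": 0.13, "rx": 0, "ry": 0, "rz": -22}
    - {"dx": -0.065, "dy": 0.075, "dz": 0.13, "rx": 0, "ry": 0, "rz": -22}
    - {"dx": -0.065, "dy": 0.075, "dz": 0.13, "rx": 0, "ry": 0, "rz": -22}

```text
time: 2.5
tool_pos: [530.8, -50.8, 210.6]
tool_rot: [-0.056, 0.998, -0.0, -0.0]
wrist_force: [0.8, -0.8, 0.3]
width: 85.4
grasp_force: 0.0
```

Run:
```python
from h import *
im,s=shot('wrist','w2')
import pickle;pickle.dump(s,open('w2.pkl','wb'))
print(s['time'],s['tool_pos'],s['joint_vel'].round(3)); goto(s,[510,-255,200],[.21,.978])
cv2.imwrite('pics/c2.png',cv2.resize(im[90:420,150:520],(800,714))[:600])
```

```text
2.5 [530.80149105 -50.75570943 210.59302008] [ 0.001 -0.026  0.011  0.     0.001  0.001]
shift [ 0.0434 -0.2007  0.0107] rot [-2.00e-02 -1.00e-02  1.85e+01] alt [   0.    -0.  -161.5]
```

View pics/c2.png

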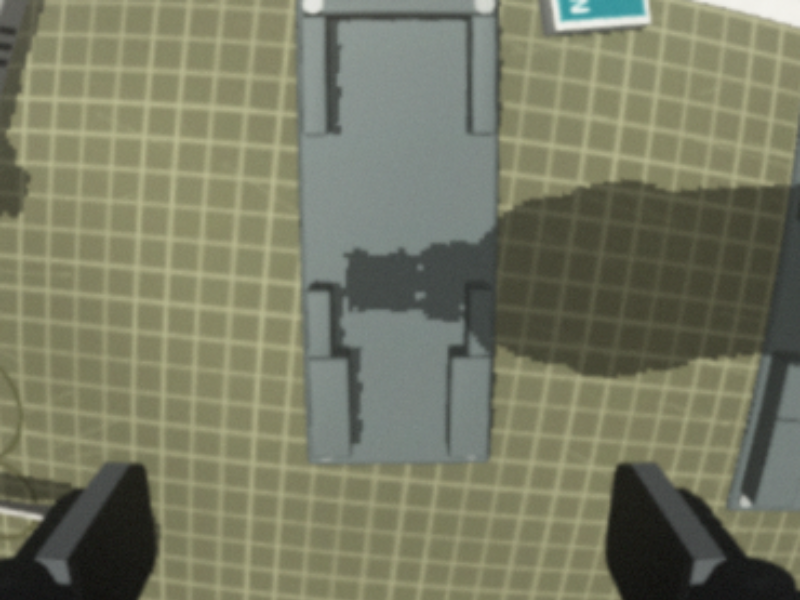

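The crop shows the wide dock clearly. The rear walls end at row 132, the front walls start at 290, the pocket steps narrower at 357 and the nose end is at 460. The inner wall edges are near columns 327 and 470, and 350 and 450 at the nose.

Run:
```python
from h import *
import pickle;s=pickle.load(open('w2.pkl','rb'))
k=370/800;D=lambda x,y:(150+(x+.5)*k-.5,90+(y+.5)*k-.5)
pts=[("rear wall endL in",327,133,-52,28,24),("rear wall endR in",470,133,-52,-28,24),("L out",304,133,-52,42,24),("R out",497,133,-52,-42,24),
("L +10 in",330,290,10,28,24),("R+10 in",468,290,10,-28,24),("L+10out",307,290,10,42,24),("R+10out",492,290,10,-42,24),
("L step",348,358,38.5,21,24),("R step",450,358,38.5,-21,24),("nose L out",311,461,84,42,24),("nose R out",489,461,84,-42,24),("backpocketL",330,13,-99.5,28,24),("backpocketR",470,13,-99.5,-28,24),("nose L in",351,458,84,21,24),("nose R in",449,458,84,-21,24)]
P=[];Q=[]
for n,x,y,a,b,z in pts:
    w=onz('wrist',D(x,y),z,s)[:2]
    P.append(w);Q.append((a,-0+b));
P=np.array(P);Q=np.array(Q)
# image left = world -y?  tool y = world +y ~ image right
Q[:,1]*=-1
def fit(Q,P):
    q=Q-Q.mean(0);p=P-P.mean(0);U,S,V=np.linalg.svd(q.T@p);M=(U@np.diag([1,np.linalg.det(U@V)])@V).T
    t=P.mean(0)-M@Q.mean(0);return M,t,S.sum()/(q**2).sum()
M,t,sc=fit(Q,P)
print('origin',t,'yaw',np.degrees(np.arctan2(M[1,0],M[0,0])),'scale',sc)
r=(P-t)@M
for a,b,n in zip(Q,r,pts):print(n[0],a,b.round(1))
```

```text
origin [519.76597885 -44.75661939] yaw 6.660237472586489 scale 0.9900096085109137
rear wall endL in [-52. -28.] [-52.5 -28.3]
rear wall endR in [-52.  28.] [-52.5  27.3]
L out [-52. -42.] [-52.7 -37.2]
R out [-52.  42.] [-52.7  37.9]
L +10 in [ 10. -28.] [ 10.1 -28. ]
R+10 in [10. 28.] [10.3 27.4]
L+10out [ 10. -42.] [ 10.  -37.3]
R+10out [10. 42.] [10.3 37.1]
L step [ 38.5 -21. ] [ 38.6 -21.2]
R step [38.5 21. ] [38.8 20.6]
nose L out [ 84. -42.] [ 85. -38.]
nose R out [84. 42.] [85.6 38.7]
backpocketL [-99.5 -28. ] [-99.8 -26.7]
backpocketR [-99.5  28. ] [-99.9  27.2]
nose L in [ 84. -21.] [ 83.6 -20.7]
nose R in [84. 21.] [83.8 21.3]
```

Request:
move_arm:
  commands:
    - {"dx": 0.01, "dy": -0.035, "dz": 0.003, "rx": 0, "ry": 0, "rz": 3}
    - {"dx": 0.02, "dy": -0.075, "dz": 0.006, "rx": 0, "ry": 0, "rz": 7}
    - {"dx": 0.03, "dy": -0.115, "dz": 0.01, "rx": 0, "ry": 0, "rz": 11}
    - {"dx": 0.04, "dy": -0.155, "dz": 0.01, "rx": 0, "ry": 0, "rz": 15}
    - {"dx": 0.043, "dy": -0.19, "dz": 0.01, "rx": 0, "ry": 0, "rz": 18.5}
    - {"dx": 0.043, "dy": -0.2, "dz": 0.01, "rx": 0, "ry": 0, "rz": 18.5}
    - {"dx": 0.043, "dy": -0.2, "dz": 0.01, "rx": 0, "ry": 0, "rz": 18.5}

```text
time: 3.25
tool_pos: [510.7, -254.9, 201.4]
tool_rot: [0.106, 0.994, -0.0, 0.001]
wrist_force: [-0.9, 0.5, 0.0]
width: 85.5
grasp_force: 0.0
```

Run:
```python
from h import *
im,s=shot('wrist','w3')
import pickle;pickle.dump(s,open('w3.pkl','wb'))
print(s['time'],s['tool_pos'],s['joint_vel'].round(3))
cv2.imwrite('pics/c3.png',cv2.resize(im[90:420,150:520],(800,714))[:600])
```

```text
3.25 [ 510.70056124 -254.90822038  201.3767729 ] [ 0.046 -0.009 -0.024 -0.009  0.001 -0.012]
```

View pics/c3.png

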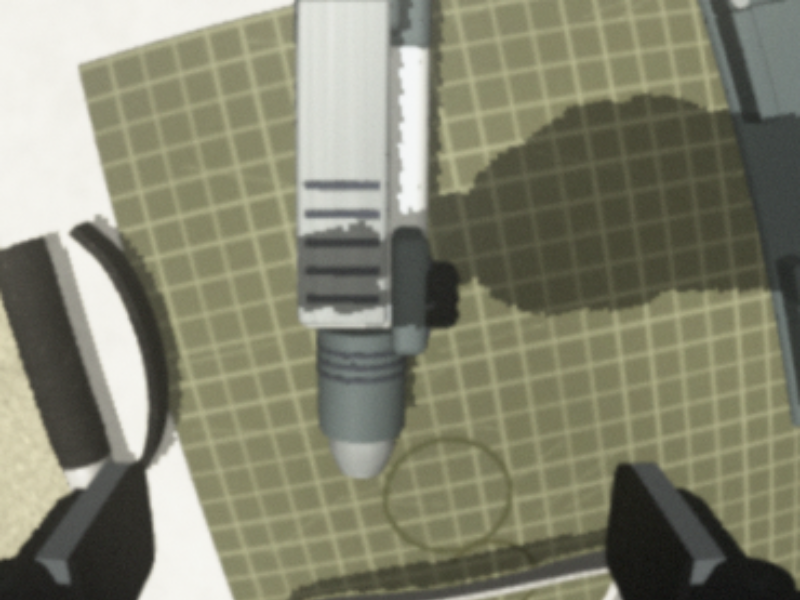

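The drill is seen nearly end-on to the image columns: lever front edge at (301–390,327), cheek top at columns 392–428 and rows 228–352, button face at (459,295), nose tip at (361,478). The scope is at left, about 60 mm from the drill.

Run:
```python
from h import *
import pickle;s=pickle.load(open('w3.pkl','rb'))
k=370/800;D=lambda x,y:(150+(x+.5)*k-.5,90+(y+.5)*k-.5)
pts=[("levFL",301,327,27,-22,53.5),("levFR",391,327,27,10,53.5),("cheekRearR",428,232,-6,24,64),("cheekFrontR",428,350,36,24,64),("btnR",459,295,15,34,55),("btnF",445,327,26,29,60),("btnRear",445,263,4,29,60),
("levL at stripe",299,20,None,-22,48),("levR",391,20,None,10,48),("tip",361,478,100,0,18),("barrelL",320,400,None,-18,18),("barrelR",405,400,None,18,18),("bodyR",437,60,None,25,30),("scope R",170,380,0,0,20)]
T=np.radians(-12.3);d=np.array([np.cos(T),np.sin(T)]);n=np.array([-d[1],d[0]])
for nme,x,y,a,b,z in pts:
    w=onz('wrist',D(x,y),z,s)[:2]
    print(nme,w.round(1),'along/lat',np.round([w@d,w@n],1),'orig along',None if a is None else round(w@d-a,1),'lat',round(w@n-b,1))
```

```text
levFL [ 509.9 -284.1] along/lat [ 558.8 -169. ] orig along 531.8 lat -147.0
levFR [ 516.7 -252.8] along/lat [ 558.7 -136.9] orig along 531.7 lat -146.9
cheekRearR [ 484.4 -233.5] along/lat [ 523.  -124.9] orig along 529.0 lat -148.9
cheekFrontR [ 524.6 -241.5] along/lat [ 564.  -124.2] orig along 528.0 lat -148.2
btnR [ 509.9 -227. ] along/lat [ 546.6 -113.1] orig along 531.6 lat -147.1
btnF [ 518.9 -234.1] along/lat [ 556.9 -118.2] orig along 530.9 lat -147.2
btnRear [ 496.7 -229.8] along/lat [ 534.2 -118.7] orig along 530.2 lat -147.7
levL at stripe [ 404.2 -261.1] along/lat [ 450.6 -169. ] orig along None lat -147.0
levR [ 411.2 -230.2] along/lat [ 450.8 -137.3] orig along None lat -147.3
tip [ 589.1 -280.7] along/lat [ 635.4 -148.7] orig along 535.4 lat -148.7
barrelL [ 550.6 -289.4] along/lat [ 599.7 -165.5] orig along None lat -147.5
barrelR [ 558.  -255.1] along/lat [ 599.5 -130.4] orig along None lat -148.4
bodyR [ 427.3 -216.2] along/lat [ 463.5 -120.2] orig along None lat -145.2
scope R [ 528.6 -348.7] along/lat [ 590.8 -228.1] orig along 590.8 lat -228.1
```

Run:
```python
from h import *
goto(telemetry.state(),[467.9,-253,20],[.213,.977])
```

```text
shift [ 0.0423 -0.0083  0.1811] rot [0.02 0.08 0.23] alt [-1.000e-01  0.000e+00 -1.798e+02]
```

Request:
move_arm:
  commands:
    - {"dx": 0.02, "dy": -0.004, "dz": 0.02, "rx": 0, "ry": 0, "rz": 0.2}
    - {"dx": 0.042, "dy": -0.008, "dz": 0.06, "rx": 0, "ry": 0, "rz": 0.2}
    - {"dx": 0.042, "dy": -0.008, "dz": 0.09, "rx": 0, "ry": 0, "rz": 0.2}
    - {"dx": 0.042, "dy": -0.008, "dz": 0.11, "rx": 0, "ry": 0, "rz": 0.2}
    - {"dx": 0.042, "dy": -0.008, "dz": 0.13, "rx": 0, "ry": 0, "rz": 0.2}
    - {"dx": 0.042, "dy": -0.008, "dz": 0.13, "rx": 0, "ry": 0, "rz": 0.2}

```text
time: 3.9
tool_pos: [466.6, -250.6, 68.5]
tool_rot: [0.105, 0.994, 0.001, -0.003]
wrist_force: [-0.2, 0.8, -0.6]
width: 85.3
grasp_force: 0.0
```

Run:
```python
from h import *
s=telemetry.state();print(s['tool_pos']);goto(s,[467.9,-253,20],[.213,.977])
```

```text
[ 466.64791169 -250.61798681   68.48803088]
shift [-0.002  -0.0021  0.0485] rot [ 0.03 -0.3   0.2 ] alt [   0.5    0.  -179.8]
```

Request:
move_arm:
  commands:
    - {"dx": -0.001, "dy": -0.001, "dz": 0.012, "rx": 0, "ry": 0, "rz": 0}
    - {"dx": -0.001, "dy": -0.001, "dz": 0.024, "rx": 0, "ry": 0, "rz": 0}
    - {"dx": -0.001, "dy": -0.001, "dz": 0.036, "rx": 0, "ry": 0, "rz": 0}
    - {"dx": -0.001, "dy": -0.001, "dz": 0.045, "rx": 0, "ry": 0, "rz": 0}
    - {"dx": -0.001, "dy": -0.001, "dz": 0.048, "rx": 0, "ry": 0, "rz": 0}
    - {"dx": -0.001, "dy": -0.001, "dz": 0.048, "rx": 0, "ry": 0, "rz": 0}
    - {"dx": -0.001, "dy": -0.001, "dz": 0.048, "rx": 0, "ry": 0, "rz": 0}

```text
time: 4.6
tool_pos: [469.3, -253.8, 22.5]
tool_rot: [0.106, 0.994, -0.0, 0.0]
wrist_force: [0.1, 0.4, 0.0]
width: 85.3
grasp_force: 0.0
```

Run:
```python
from h import *
s=telemetry.state();print(s['tool_pos'],s['tool_rot'],s['wrist_force']);goto(s,[467.9,-253,20],[.213,.977])
```

```text
[ 469.25161508 -253.75209533   22.49351956] [ 1.06125703e-01  9.94352693e-01 -7.01189245e-05  2.30687072e-04] [0.09843019 0.36565334 0.03033635]
shift [0.0015 0.0005 0.0025] rot [-0.01  0.03  0.11] alt [  -0.    -0.  -179.9]
```

Request:
move_arm:
  commands:
    - {"dx": 0.0, "dy": 0, "dz": 0.003, "rx": 0, "ry": 0, "rz": 0}
    - {"dx": 0, "dy": 0, "dz": 0.003, "rx": 0, "ry": 0, "rz": 0}
    - {"dx": 0, "dy": 0, "dz": 0.003, "rx": 0, "ry": 0, "rz": 0}
    - {"dx": 0, "dy": 0, "dz": 0.003, "rx": 0, "ry": 0, "rz": 0}
    - {"dx": 0, "dy": 0, "dz": 0.003, "rx": 0, "ry": 0, "rz": 0}
    - {"dx": 0, "dy": 0, "dz": 0.003, "rx": 0, "ry": 0, "rz": 0}
    - {"dx": 0, "dy": 0, "dz": 0.003, "rx": 0, "ry": 0, "rz": 0}
    - {"dx": 0, "dy": 0, "dz": 0.003, "rx": 0, "ry": 0, "rz": 0}
  grip: 0.4
  squeeze: 50

```text
time: 5.4
tool_pos: [469.2, -253.5, 19.6]
tool_rot: [0.106, 0.994, 0.0, 0.0]
wrist_force: [-0.3, 4.3, 5.3]
width: 49.0
grasp_force: 54.8
```

Request:
move_arm:
  commands:
    - {"dx": 0, "dy": 0, "dz": -0.005, "rx": 0, "ry": 0, "rz": 0}
    - {"dx": 0, "dy": 0, "dz": -0.015, "rx": 0, "ry": 0, "rz": 0}
    - {"dx": 0, "dy": 0, "dz": -0.03, "rx": 0, "ry": 0, "rz": 0}
    - {"dx": 0, "dy": 0, "dz": -0.05, "rx": 0, "ry": 0, "rz": 0}
    - {"dx": 0, "dy": 0, "dz": -0.07, "rx": 0, "ry": 0, "rz": 0}
    - {"dx": 0, "dy": 0, "dz": -0.085, "rx": 0, "ry": 0, "rz": 0}
    - {"dx": 0, "dy": 0, "dz": -0.09, "rx": 0, "ry": 0, "rz": 0}
    - {"dx": 0, "dy": 0, "dz": -0.09, "rx": 0, "ry": 0, "rz": 0}

```text
time: 6.2
tool_pos: [468.5, -253.5, 109.2]
tool_rot: [0.106, 0.994, 0.0, -0.0]
wrist_force: [-0.3, -0.2, -9.5]
width: 49.0
grasp_force: 54.0
```

Run:
```python
from h import *
s=telemetry.state();print(s['tool_pos'],s['width'],s['wrist_force'],s['ft_torque']);goto(s,[500.9,-47,110],[-.116,.9933])
```

```text
[ 468.46036181 -253.47802593  109.23071879] 48.953377863788965 [-0.33794914 -0.15219753 -9.47751497] [0.00473397 0.03913478 0.01999064]
shift [ 0.012   0.2087 -0.0007] rot [ 3.000e-02 -1.000e-02 -1.888e+01] alt [ -0.   -0.  161.1]
```

Request:
move_arm:
  commands:
    - {"dx": 0.001, "dy": 0.012, "dz": 0, "rx": 0, "ry": 0, "rz": -1}
    - {"dx": 0.002, "dy": 0.035, "dz": 0, "rx": 0, "ry": 0, "rz": -3}
    - {"dx": 0.004, "dy": 0.07, "dz": 0, "rx": 0, "ry": 0, "rz": -6}
    - {"dx": 0.006, "dy": 0.11, "dz": 0, "rx": 0, "ry": 0, "rz": -10}
    - {"dx": 0.008, "dy": 0.15, "dz": 0, "rx": 0, "ry": 0, "rz": -14}
    - {"dx": 0.01, "dy": 0.18, "dz": 0, "rx": 0, "ry": 0, "rz": -17}
    - {"dx": 0.012, "dy": 0.2, "dz": 0, "rx": 0, "ry": 0, "rz": -18.9}
    - {"dx": 0.012, "dy": 0.209, "dz": 0, "rx": 0, "ry": 0, "rz": -18.9}

```text
time: 7.0
tool_pos: [500.5, -44.6, 108.1]
tool_rot: [-0.06, 0.998, 0.0, -0.001]
wrist_force: [0.3, -0.1, -10.1]
width: 49.0
grasp_force: 54.3
```

Request:
move_arm:
  commands:
    - {"dx": 0, "dy": 0, "dz": 0, "rx": 0, "ry": 0, "rz": 0}
    - {"dx": 0, "dy": 0, "dz": 0, "rx": 0, "ry": 0, "rz": 0}

```text
time: 7.2
tool_pos: [500.6, -47.0, 108.6]
tool_rot: [-0.058, 0.998, -0.0, -0.001]
wrist_force: [-0.3, -0.7, -10.1]
width: 49.0
grasp_force: 54.3
```

Run:
```python
from h import *
im,s=shot('wrist','w4')
import pickle;pickle.dump(s,open('w4.pkl','wb'))
print(s['time'],s['tool_pos'],s['width'],s['joint_vel'].round(3));goto(s,[500.9,-47,26],[-.116,.9933])
cv2.imwrite('pics/c4.png',cv2.resize(im[150:450,150:520],(800,649))[:600])
```

```text
7.2 [500.60625945 -46.97575987 108.57644358] 49.04092032259622 [-0.019 -0.004  0.003  0.    -0.001  0.002]
shift [-0.0005 -0.0001  0.0826] rot [-0.01 -0.12  0.04] alt [   0.2   -0.  -180. ]
```

View pics/c4.png

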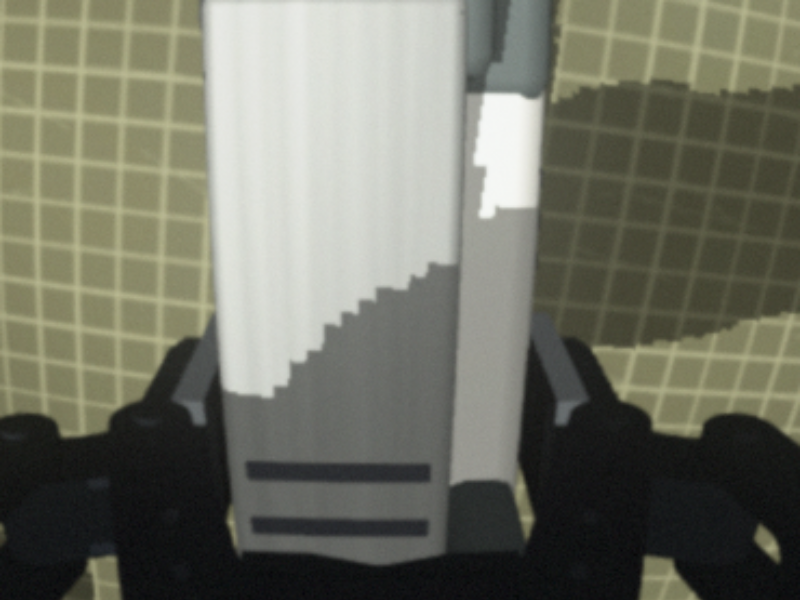

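Run:
```python
from h import *
import pickle
s3=pickle.load(open('w3.pkl','rb'));s=pickle.load(open('w4.pkl','rb'))
k=370/800
D3=lambda x,y:(150+(x+.5)*k-.5,90+(y+.5)*k-.5);D=lambda x,y:(150+(x+.5)*k-.5,150+(y+.5)*k-.5)
T=np.radians(-12.3);d=np.array([np.cos(T),np.sin(T)])
for y in(185,214):print('stripe x drill',onz('wrist',D3(342,y),51.5,s3)[:2]@d-531)
T=np.radians(6.66);d=np.array([np.cos(T),np.sin(T)]);n=np.array([-d[1],d[0]]);o=np.array([519.8,-44.8])
dz=s['tool_pos'][2]-19.6
for y in(471,526):
    w=onz('wrist',D(340,y),51.5+dz,s)[:2]-o;print('stripe in dock frame',w@d)
for y,l,r,z in((100,210,463,48),(250,216,459,49),(450,230,449,51.5)):
    a=onz('wrist',D(l,y),z+dz,s)[:2]-o;b=onz('wrist',D(r,y),z+dz,s)[:2]-o
    print('lever along',round(a@d,1),'edges lat',round(a@n,1),round(b@n,1),'centre+6 =',round((a+b)@n/2+6,2))
```

```text
stripe x drill -22.736465691529986
stripe x drill -12.595907306598633
stripe in dock frame -22.419745045644785
stripe in dock frame -12.235964052921837
lever along -74.6 edges lat -22.2 9.8 centre+6 = -0.2
lever along -54.9 edges lat -22.1 9.7 centre+6 = -0.25
lever along -25.6 edges lat -21.9 9.1 centre+6 = -0.39
```

The drill lines up with the dock to under 1 mm, so I'm lowering it.

Request:
move_arm:
  commands:
    - {"dx": 0, "dy": 0, "dz": 0.01, "rx": 0, "ry": 0, "rz": 0}
    - {"dx": 0, "dy": 0, "dz": 0.025, "rx": 0, "ry": 0, "rz": 0}
    - {"dx": 0, "dy": 0, "dz": 0.04, "rx": 0, "ry": 0, "rz": 0}
    - {"dx": 0, "dy": 0, "dz": 0.052, "rx": 0, "ry": 0, "rz": 0}
    - {"dx": 0, "dy": 0, "dz": 0.06, "rx": 0, "ry": 0, "rz": 0}
    - {"dx": 0, "dy": 0, "dz": 0.067, "rx": 0, "ry": 0, "rz": 0}
    - {"dx": 0, "dy": 0, "dz": 0.073, "rx": 0, "ry": 0, "rz": 0}
    - {"dx": 0, "dy": 0, "dz": 0.077, "rx": 0, "ry": 0, "rz": 0}

```text
time: 8.05
tool_pos: [501.5, -46.9, 31.9]
tool_rot: [-0.058, 0.998, -0.0, 0.0]
wrist_force: [-0.8, -0.3, -9.3]
width: 49.2
grasp_force: 54.2
```

Request:
move_arm:
  commands:
    - {"dx": 0, "dy": 0, "dz": 0.002, "rx": 0, "ry": 0, "rz": 0}
    - {"dx": 0, "dy": 0, "dz": 0.004, "rx": 0, "ry": 0, "rz": 0}
    - {"dx": 0, "dy": 0, "dz": 0.005, "rx": 0, "ry": 0, "rz": 0}
    - {"dx": 0, "dy": 0, "dz": 0.005, "rx": 0, "ry": 0, "rz": 0}
    - {"dx": 0, "dy": 0, "dz": 0.005, "rx": 0, "ry": 0, "rz": 0}

```text
time: 8.55
tool_pos: [501.6, -46.7, 27.5]
tool_rot: [-0.059, 0.998, 0.0, 0.0]
wrist_force: [0.3, 0.0, -9.6]
width: 49.2
grasp_force: 54.2
```

Request:
move_arm:
  commands:
    - {"dx": 0, "dy": 0, "dz": 0.001, "rx": 0, "ry": 0, "rz": 0}
    - {"dx": 0, "dy": 0, "dz": 0.002, "rx": 0, "ry": 0, "rz": 0}
    - {"dx": 0, "dy": 0, "dz": 0.002, "rx": 0, "ry": 0, "rz": 0}
    - {"dx": 0, "dy": 0, "dz": 0.002, "rx": 0, "ry": 0, "rz": 0}

```text
time: 8.95
tool_pos: [501.5, -46.7, 25.7]
tool_rot: [-0.059, 0.998, -0.0, 0.0]
wrist_force: [-2.9, 0.5, -3.7]
width: 48.8
grasp_force: 54.7
```

Request:
move_arm:
  commands:
    - {"dx": 0, "dy": 0, "dz": 0.0005, "rx": 0, "ry": 0, "rz": 0}
    - {"dx": 0, "dy": 0, "dz": 0.0005, "rx": 0, "ry": 0, "rz": 0}
    - {"dx": 0, "dy": 0, "dz": 0.0005, "rx": 0, "ry": 0, "rz": 0}
    - {"dx": 0, "dy": 0, "dz": 0.0005, "rx": 0, "ry": 0, "rz": 0}
    - {"dx": 0, "dy": 0, "dz": 0.0005, "rx": 0, "ry": 0, "rz": 0}
    - {"dx": 0, "dy": 0, "dz": 0.0005, "rx": 0, "ry": 0, "rz": 0}
  grip: 1

```text
time: 9.55
tool_pos: [501.5, -46.8, 24.9]
tool_rot: [-0.059, 0.998, 0.0, 0.0]
wrist_force: [0.1, 0.8, -1.0]
width: 85.2
grasp_force: 0.0
```

Request:
move_arm:
  commands:
    - {"dx": 0, "dy": 0, "dz": -0.01, "rx": 0, "ry": 0, "rz": 0}
    - {"dx": 0, "dy": 0, "dz": -0.03, "rx": 0, "ry": 0, "rz": 0}
    - {"dx": 0, "dy": 0, "dz": -0.06, "rx": 0, "ry": 0, "rz": 0}
    - {"dx": -0.01, "dy": 0, "dz": -0.09, "rx": 0, "ry": 0, "rz": 0}
    - {"dx": -0.04, "dy": 0, "dz": -0.12, "rx": 0, "ry": 0, "rz": 0}
    - {"dx": -0.06, "dy": 0, "dz": -0.13, "rx": 0, "ry": 0, "rz": 0}
    - {"dx": -0.06, "dy": 0, "dz": -0.13, "rx": 0, "ry": 0, "rz": 0}
    - {"dx": -0.06, "dy": 0, "dz": -0.13, "rx": 0, "ry": 0, "rz": 0}

```text
time: 10.35
tool_pos: [560.3, -39.8, 154.8]
tool_rot: [-0.058, 0.998, 0.0, -0.0]
wrist_force: [0.1, 0.1, -0.4]
width: 85.5
grasp_force: 0.0
```

Run:
```python
from h import *
im,s=shot('wrist','w5')
import pickle;pickle.dump(s,open('w5.pkl','wb'))
print(s['time'],s['tool_pos'],s['width'],s['joint_vel'].round(3))
cv2.imwrite('pics/c5.png',cv2.resize(im[100:400,150:520],(800,649))[:600])
```

```text
10.35 [560.33468169 -39.75214847 154.82335455] 85.50549100691057 [-0.     0.007 -0.041 -0.003  0.002  0.   ]
```

View pics/c5.png

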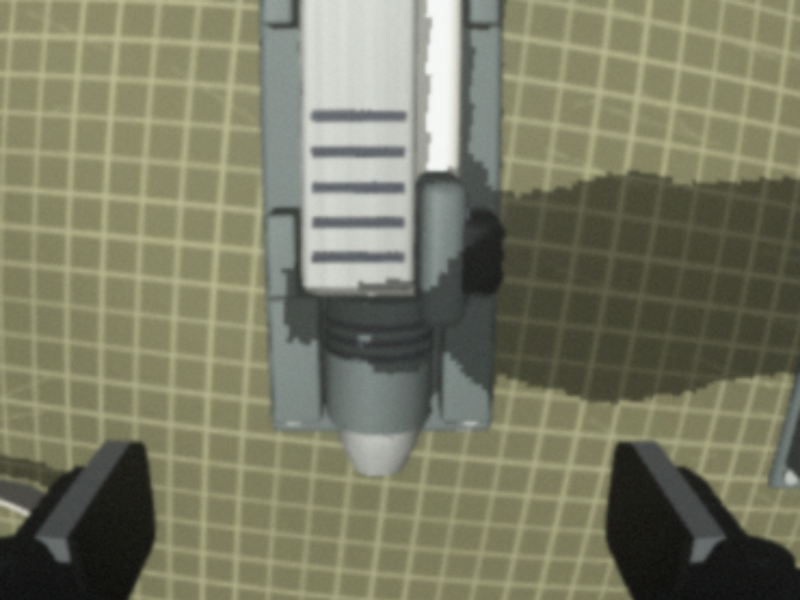

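The drill sits in the dock with its lever up. The lever front edge is at row 292, columns 303–415; the cheek at 418–464; the button face at column 503. I'll measure its pose and the pressing pose.

Run:
```python
from h import *
import pickle
s=pickle.load(open('w5.pkl','rb'));k=370/800
D=lambda x,y:(150+(x+.5)*k-.5,100+(y+.5)*k-.5)
T=np.radians(6.66);d=np.array([np.cos(T),np.sin(T)]);n=np.array([-d[1],d[0]]);o=np.array([519.8,-44.8])
for nm,x,y,a,b,z in[("levFL",303,293,27,-22,59.5),("levFR",415,293,27,10,59.5),("chkR",464,185,None,24,70),("chkR2",464,300,None,24,70),("chkL",419,250,None,11,70),("chkFront",442,323,36,17.5,70),("btn",503,250,15,34,61),("stripe1",358,116,-22.6,-6,57.5),("stripe5",358,257,None,-6,59.5),("levLr",302,20,None,-22,56),("levRr",414,20,None,10,56),("tip",377,476,100,0,24)]:
    w=onz('wrist',D(x,y),z,s)[:2]-o
    print(nm,np.round([w@d,w@n],1),'dx',None if a is None else round(w@d-a,1),'dy',round(w@n-b,1))
s=telemetry.state()
# TCP over lever: drill x 15; midpoint of fingers lateral = 21.5 (A face 7, B face 36)
p=o+15*d+21.5*n
goto(s,[p[0],p[1],100],n)
```

```text
levFL [ 27.8 -22.4] dx 0.8 dy -0.4
levFR [27.8  9.7] dx 0.8 dy -0.3
chkR [-4.5 22. ] dx None dy -2.0
chkR2 [27.1 22.7] dx None dy -1.3
chkL [13.2 10.2] dx None dy -0.8
chkFront [33.7 16.8] dx -2.3 dy -0.7
btn [14.8 34.5] dx -0.2 dy 0.5
stripe1 [-22.4  -6.5] dx 0.2 dy -0.5
stripe5 [17.3 -6.6] dx None dy -0.6
levLr [-49.8 -22. ] dx None dy -0.0
levRr [-49.6   9. ] dx None dy -1.0
tip [104.5  -1.3] dx 4.5 dy -1.3
shift [0.025  0.0212 0.0543] rot [ 0.02 -0.13  0.03] alt [   0.2    0.  -180. ]
```

Request:
move_arm:
  commands:
    - {"dx": 0.01, "dy": 0.01, "dz": 0.01, "rx": 0, "ry": 0, "rz": 0}
    - {"dx": 0.02, "dy": 0.02, "dz": 0.025, "rx": 0, "ry": 0, "rz": 0}
    - {"dx": 0.025, "dy": 0.021, "dz": 0.04, "rx": 0, "ry": 0, "rz": 0}
    - {"dx": 0.025, "dy": 0.021, "dz": 0.05, "rx": 0, "ry": 0, "rz": 0}
    - {"dx": 0.025, "dy": 0.021, "dz": 0.052, "rx": 0, "ry": 0, "rz": 0}
    - {"dx": 0.025, "dy": 0.021, "dz": 0.052, "rx": 0, "ry": 0, "rz": 0}
    - {"dx": 0.025, "dy": 0.021, "dz": 0.052, "rx": 0, "ry": 0, "rz": 0}
    - {"dx": 0.025, "dy": 0.021, "dz": 0.052, "rx": 0, "ry": 0, "rz": 0}
  grip: 0.345
  squeeze: 20

```text
time: 11.2
tool_pos: [534.3, -21.9, 103.4]
tool_rot: [-0.058, 0.998, 0.0, 0.001]
wrist_force: [-0.2, 0.4, 0.5]
width: 29.6
grasp_force: 0.0
```

Run:
```python
from h import *
T=np.radians(6.66);d=np.array([np.cos(T),np.sin(T)]);n=np.array([-d[1],d[0]]);o=np.array([519.8,-44.8])
im,s=shot('wrist','w6');w=s['tool_pos'][:2]-o;print(s['tool_pos'],s['width'],'drill x,y of TCP',w@d,w@n,s['wrist_force'])
p=o+15.5*d+21.3*n;goto(s,[p[0],p[1],80],n)
im2=camera('side');
cv2.imwrite('pics/c6.png',cv2.resize(im[200:480,150:520],(800,605))[:600])
cv2.imwrite('pics/s6.png',im2)
```

```text
[534.27185416 -21.87812414 103.38917174] 29.557639442271565 drill x,y of TCP 17.032614346738438 21.08878859572142 [-0.20902174  0.3787934   0.49459416]
shift [0.0016 0.0002 0.0234] rot [0.   0.07 0.05] alt [-1.0e-01  0.0e+00 -1.8e+02]
```

View pics/c6.png

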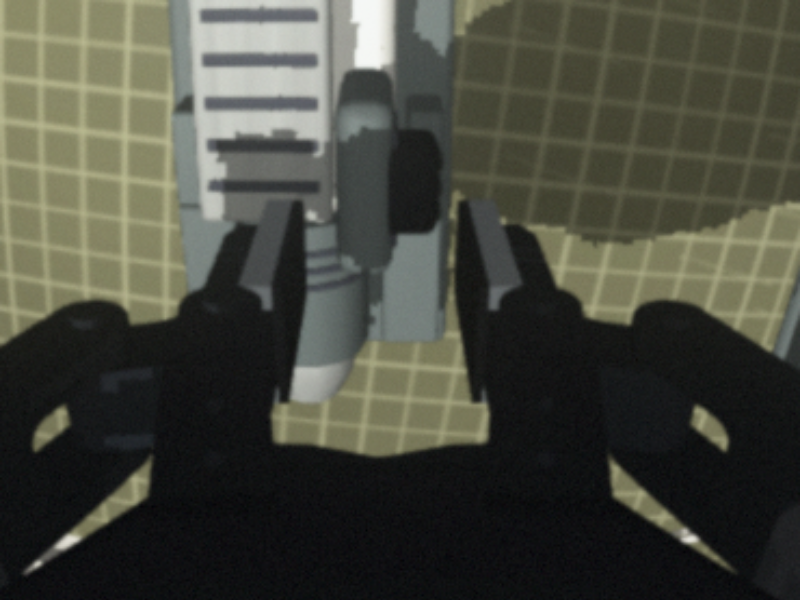

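The two finger pads straddle the cheek and button as planned, at columns 300 and 458. I'm descending onto the lever.

Request:
move_arm:
  commands:
    - {"dx": 0.001, "dy": 0, "dz": 0.006, "rx": 0, "ry": 0, "rz": 0}
    - {"dx": 0.0015, "dy": 0, "dz": 0.012, "rx": 0, "ry": 0, "rz": 0}
    - {"dx": 0.0015, "dy": 0, "dz": 0.018, "rx": 0, "ry": 0, "rz": 0}
    - {"dx": 0.0015, "dy": 0, "dz": 0.022, "rx": 0, "ry": 0, "rz": 0}
    - {"dx": 0.0015, "dy": 0, "dz": 0.022, "rx": 0, "ry": 0, "rz": 0}

```text
time: 11.8
tool_pos: [531.7, -22.1, 79.9]
tool_rot: [-0.059, 0.998, -0.0, -0.001]
wrist_force: [-0.7, 0.7, -0.3]
width: 29.5
grasp_force: 0.0
```

Request:
move_arm:
  commands:
    - {"dx": 0, "dy": 0, "dz": 0.003, "rx": 0, "ry": 0, "rz": 0}
    - {"dx": 0, "dy": 0, "dz": 0.006, "rx": 0, "ry": 0, "rz": 0}
    - {"dx": 0, "dy": 0, "dz": 0.008, "rx": 0, "ry": 0, "rz": 0}
    - {"dx": 0, "dy": 0, "dz": 0.008, "rx": 0, "ry": 0, "rz": 0}
    - {"dx": 0, "dy": 0, "dz": 0.008, "rx": 0, "ry": 0, "rz": 0}

```text
time: 12.3
tool_pos: [532.3, -22.0, 73.2]
tool_rot: [-0.059, 0.998, -0.0, 0.0]
wrist_force: [-1.4, -0.4, 2.6]
width: 29.5
grasp_force: 1.4
```

Request:
move_arm:
  commands:
    - {"dx": 0, "dy": 0, "dz": 0.002, "rx": 0, "ry": 0, "rz": 0}
    - {"dx": 0, "dy": 0, "dz": 0.004, "rx": 0, "ry": 0, "rz": 0}
    - {"dx": 0, "dy": 0, "dz": 0.005, "rx": 0, "ry": 0, "rz": 0}
    - {"dx": 0, "dy": 0, "dz": 0.005, "rx": 0, "ry": 0, "rz": 0}

```text
time: 12.7
tool_pos: [532.6, -22.0, 68.0]
tool_rot: [-0.059, 0.998, -0.0, 0.0]
wrist_force: [-1.0, -0.2, 6.5]
width: 29.4
grasp_force: 2.5
```

Request:
move_arm:
  commands:
    - {"dx": 0, "dy": 0, "dz": 0.002, "rx": 0, "ry": 0, "rz": 0}
    - {"dx": 0, "dy": 0, "dz": 0.004, "rx": 0, "ry": 0, "rz": 0}
    - {"dx": 0, "dy": 0, "dz": 0.006, "rx": 0, "ry": 0, "rz": 0}
    - {"dx": 0, "dy": 0, "dz": 0.006, "rx": 0, "ry": 0, "rz": 0}

```text
time: 13.1
tool_pos: [532.6, -22.0, 62.3]
tool_rot: [-0.059, 0.998, -0.0, 0.0]
wrist_force: [-1.1, 0.2, 6.8]
width: 29.4
grasp_force: 3.7
```

Request:
move_arm:
  commands:
    - {"dx": 0, "dy": 0, "dz": 0.001, "rx": 0, "ry": 0, "rz": 0}
    - {"dx": 0, "dy": 0, "dz": 0.002, "rx": 0, "ry": 0, "rz": 0}
    - {"dx": 0, "dy": 0, "dz": 0.002, "rx": 0, "ry": 0, "rz": 0}

```text
time: 13.4
tool_pos: [532.6, -22.0, 61.0]
tool_rot: [-0.059, 0.998, -0.0, 0.0]
wrist_force: [-2.9, 0.2, 11.2]
width: 29.5
grasp_force: 5.3
```

Request:
move_arm:
  commands:
    - {"dx": 0, "dy": 0, "dz": 0.001, "rx": 0, "ry": 0, "rz": 0}
    - {"dx": 0, "dy": 0, "dz": 0.001, "rx": 0, "ry": 0, "rz": 0}
    - {"dx": 0, "dy": 0, "dz": 0.001, "rx": 0, "ry": 0, "rz": 0}

```text
time: 13.7
tool_pos: [532.7, -22.0, 60.7]
tool_rot: [-0.059, 0.998, -0.0, 0.001]
wrist_force: [-4.3, 1.1, 16.0]
width: 29.8
grasp_force: 7.4
```

The lever is at its stop. Now I slide along -y to push the button.

Request:
move_arm:
  commands:
    - {"dx": 0, "dy": -0.002, "dz": 0, "rx": 0, "ry": 0, "rz": 0}
    - {"dx": 0, "dy": -0.004, "dz": 0, "rx": 0, "ry": 0, "rz": 0}
    - {"dx": 0, "dy": -0.006, "dz": 0, "rx": 0, "ry": 0, "rz": 0}
    - {"dx": 0, "dy": -0.007, "dz": 0, "rx": 0, "ry": 0, "rz": 0}
    - {"dx": 0, "dy": -0.007, "dz": 0, "rx": 0, "ry": 0, "rz": 0}

```text
time: 14.2
tool_pos: [535.2, -27.1, 60.7]
tool_rot: [-0.059, 0.998, 0.001, 0.003]
wrist_force: [-2.0, 9.2, 12.8]
width: 29.9
grasp_force: 6.9
```

Run:
```python
from h import *
T=np.radians(6.66);d=np.array([np.cos(T),np.sin(T)]);n=np.array([-d[1],d[0]]);o=np.array([519.8,-44.8])
im,s=shot('wrist','w7');w=s['tool_pos'][:2]-o;print(s['width'],s['grasp_force'],w@d,w@n,s['wrist_force'],s['wrist_force'][:2]@n)
cv2.imwrite('pics/c7.png',cv2.resize(im[200:420,180:470],(791,600)))
```

```text
29.8840482449245 6.936644185334444 17.362407615712193 15.806584338737318 [-1.98971092  9.23197353 12.75750556] 9.40043626416176
```

View pics/c7.png

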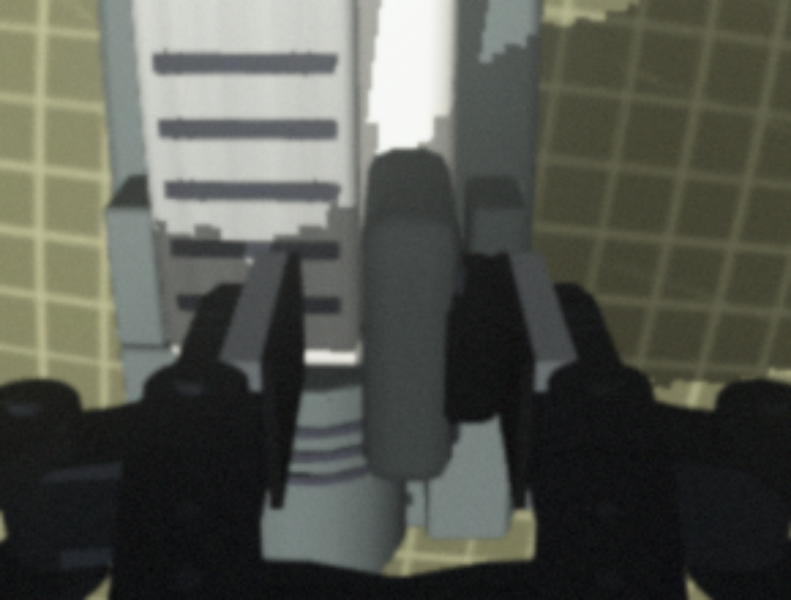

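Request:
move_arm:
  commands:
    - {"dx": 0, "dy": -0.001, "dz": 0, "rx": 0, "ry": 0, "rz": 0}
    - {"dx": 0, "dy": -0.002, "dz": 0, "rx": 0, "ry": 0, "rz": 0}
    - {"dx": 0, "dy": -0.003, "dz": 0, "rx": 0, "ry": 0, "rz": 0}
    - {"dx": 0, "dy": -0.003, "dz": 0, "rx": 0, "ry": 0, "rz": 0}

```text
time: 14.65
tool_pos: [536.1, -29.9, 60.8]
tool_rot: [-0.059, 0.998, 0.001, 0.003]
wrist_force: [-1.8, 8.8, 11.8]
width: 29.7
grasp_force: 6.6
```

```bash
cat >> h.py <<'E'
def edges(tag):
    T=np.radians(6.66);d=np.array([np.cos(T),np.sin(T)]);n=np.array([-d[1],d[0]]);o=np.array([519.8,-44.8])
    im,s=shot('wrist',tag);w=s['tool_pos'][:2]-o
    print(s['time'],'width',round(s['width'],1),'gf',round(s['grasp_force'],1),'TCP x,y,z',np.round([w@d,w@n,s['tool_pos'][2]],1),'F d,n,z',np.round([s['wrist_force'][:2]@d,s['wrist_force'][:2]@n,s['wrist_force'][2]],1))
    # lever left edge / right edge: sample image along dock y at several x, at lever height
    g=cv2.cvtColor(im,cv2.COLOR_BGR2GRAY).astype(np.float32);g=cv2.GaussianBlur(g,(3,3),0)
    for a,z in((-50,54),(-35,54),(-28,54)):
        ys=np.arange(-32,20,.25);v=[]
        for y in ys:
            p=o+a*d+y*n;u=proj('wrist',np.r_[p,z],s);v.append(cv2.getRectSubPix(g,(1,1),(float(u[0]),float(u[1])))[0,0])
        gr=np.gradient(np.array(v));L=ys<-12
        print('  x',a,'lever left edge y',ys[L][gr[L].argmax()],'steps',round(float(gr[L].max()),1),'right edge',ys[~L][gr[~L].argmin()],round(float(gr[~L].min()),1))
    return s
E
python3 -c "
from h import *
edges('w8')"
```

```text
14.65 width 29.7 gf 6.6 TCP x,y,z [17.9 13.  60.8] F d,n,z [-0.8  8.9 11.8]
  x -50 lever left edge y -22.25 steps 12.6 right edge 8.25 -13.4
  x -35 lever left edge y -21.75 steps 14.2 right edge 8.25 -11.2
  x -28 lever left edge y -21.5 steps 12.0 right edge 8.25 -12.3
```

Request:
move_arm:
  commands:
    - {"dx": 0, "dy": -0.001, "dz": 0, "rx": 0, "ry": 0, "rz": 0}
    - {"dx": 0, "dy": -0.002, "dz": 0, "rx": 0, "ry": 0, "rz": 0}
    - {"dx": 0, "dy": -0.003, "dz": 0, "rx": 0, "ry": 0, "rz": 0}
    - {"dx": 0, "dy": -0.003, "dz": 0, "rx": 0, "ry": 0, "rz": 0}

```text
time: 15.1
tool_pos: [536.8, -32.7, 61.1]
tool_rot: [-0.059, 0.998, 0.001, 0.004]
wrist_force: [-1.2, 9.0, 12.1]
width: 29.4
grasp_force: 6.7
```

```bash
python3 -c "
from h import *
edges('w9')"
```

```text
15.1 width 29.4 gf 6.7 TCP x,y,z [18.3 10.  61.1] F d,n,z [-0.1  9.1 12.1]
  x -50 lever left edge y -23.25 steps 11.2 right edge 6.75 -13.1
  x -35 lever left edge y -23.0 steps 13.4 right edge 7.0 -12.6
  x -28 lever left edge y -22.75 steps 12.5 right edge 7.0 -12.7
```

Request:
move_arm:
  commands:
    - {"dx": 0, "dy": -0.001, "dz": 0, "rx": 0, "ry": 0, "rz": 0}
    - {"dx": 0, "dy": -0.002, "dz": 0, "rx": 0, "ry": 0, "rz": 0}
    - {"dx": 0, "dy": -0.002, "dz": 0, "rx": 0, "ry": 0, "rz": 0}

```text
time: 15.45
tool_pos: [537.2, -34.8, 61.5]
tool_rot: [-0.059, 0.998, 0.001, 0.004]
wrist_force: [-2.3, 8.3, 14.3]
width: 29.1
grasp_force: 7.4
```

```bash
python3 -c "
from h import *
edges('w10')"
```

```text
15.45 width 29.1 gf 7.4 TCP x,y,z [18.4  7.9 61.5] F d,n,z [-1.4  8.6 14.3]
  x -50 lever left edge y -25.25 steps 12.2 right edge 19.75 -16.8
  x -35 lever left edge y -24.75 steps 11.5 right edge 19.75 -16.6
  x -28 lever left edge y -24.75 steps 9.6 right edge 19.75 -19.0
```

```bash
cat >> h.py <<'E'
def prof(im,s,a,z,ys):
    T=np.radians(6.66);d=np.array([np.cos(T),np.sin(T)]);n=np.array([-d[1],d[0]]);o=np.array([519.8,-44.8])
    out=[]
    for y in ys:
        u=proj('wrist',np.r_[o+a*d+y*n,z],s);out.append(int(cv2.getRectSubPix(im,(1,1),(float(u[0]),float(u[1])))[0,0].mean()))
    return out
E
python3 - <<'E'
from h import *
s=telemetry.state()
T=tool(s)
for x in(11,-11):print('pad B tip corner px',proj('wrist',T[:3,:3]@np.array([x,14.6,14])+T[:3,3],s))
import glob
for f in('w7','w8','w9','w10'):
    im=cv2.imread(f'pics/{f}.png');r=im.mean(2).astype(int)
    print(f,'row294',r[294,300:385:2].tolist());print('   row280',r[280,300:385:2].tolist())
E
```

```text
pad B tip corner px [362.383853   288.21330796]
pad B tip corner px [360.44504195 334.58305225]
w7 row294 [61, 60, 80, 100, 96, 85, 72, 63, 65, 68, 68, 73, 71, 71, 72, 69, 66, 72, 69, 70, 67, 67, 60, 56, 44, 29, 27, 25, 27, 35, 35, 29, 27, 43, 72, 72, 76, 73, 72, 71, 66, 64, 64]
   row280 [120, 105, 105, 101, 98, 88, 108, 71, 59, 59, 60, 64, 66, 65, 65, 63, 64, 63, 62, 58, 58, 57, 51, 52, 70, 55, 51, 62, 71, 70, 70, 71, 71, 71, 70, 67, 62, 61, 73, 69, 67, 68, 64]
w8 row294 [83, 82, 82, 83, 84, 95, 102, 91, 88, 102, 59, 66, 67, 67, 70, 70, 72, 70, 68, 72, 73, 69, 71, 68, 65, 64, 61, 47, 32, 24, 30, 27, 28, 42, 69, 75, 76, 77, 74, 71, 63, 63, 63]
   row280 [108, 103, 105, 105, 105, 107, 103, 98, 90, 130, 68, 57, 63, 61, 65, 67, 66, 68, 65, 66, 63, 63, 62, 64, 60, 55, 54, 58, 50, 54, 62, 73, 67, 70, 71, 67, 69, 70, 68, 61, 66, 77, 75]
w9 row294 [97, 97, 95, 92, 96, 95, 96, 95, 102, 98, 89, 68, 55, 65, 64, 66, 70, 70, 70, 71, 71, 70, 71, 70, 71, 68, 65, 64, 59, 49, 29, 30, 27, 41, 75, 74, 73, 74, 73, 71, 66, 62, 58]
   row280 [106, 104, 104, 108, 106, 103, 105, 103, 102, 101, 90, 106, 70, 60, 64, 60, 67, 66, 67, 69, 65, 66, 67, 67, 63, 61, 63, 57, 53, 54, 64, 50, 51, 64, 71, 69, 69, 69, 66, 68, 68, 68, 59]
w10 row294 [96, 95, 94, 91, 91, 82, 82, 87, 103, 100, 91, 61, 62, 62, 67, 72, 73, 71, 70, 71, 68, 72, 70, 68, 68, 67, 62, 63, 50, 38, 38, 30, 27, 41, 71, 74, 76, 75, 74, 71, 68, 67, 68]
   row280 [108, 101, 103, 101, 105, 104, 108, 105, 104, 101, 96, 77, 59, 60, 62, 62, 64, 68, 65, 65, 66, 63, 63, 63, 60, 57, 55, 56, 54, 69, 73, 72, 64, 48, 45, 61, 69, 71, 68, 69, 68, 69, 67]
```

Request:
move_arm:
  commands:
    - {"dx": 0, "dy": -0.001, "dz": 0, "rx": 0, "ry": 0, "rz": 0}
    - {"dx": 0, "dy": -0.0015, "dz": 0, "rx": 0, "ry": 0, "rz": 0}
    - {"dx": 0, "dy": -0.0015, "dz": 0, "rx": 0, "ry": 0, "rz": 0}

```text
time: 15.8
tool_pos: [537.4, -36.3, 61.7]
tool_rot: [-0.059, 0.998, 0.001, 0.004]
wrist_force: [-2.0, 9.1, 15.6]
width: 29.1
grasp_force: 8.0
```

```bash
cat >> h.py <<'E'
def gap(f):
    r=cv2.imread(f'pics/{f}.png').mean(2)
    for row in(290,294,298):
        x=np.arange(325,380);v=r[row,325:380];lo=v<48;i=np.where(lo)[0];print('  row',row,'dark',x[i[0]] if len(i) else None,x[i[-1]] if len(i) else None,end=';')
    print()
E
python3 -c "
from h import *
edges('w11')
for f in('w8','w9','w10','w11'):gap(f)"
```

```text
15.8 width 29.1 gf 8.0 TCP x,y,z [18.5  6.4 61.7] F d,n,z [-0.9  9.2 15.6]
  x -50 lever left edge y -27.0 steps 12.4 right edge 19.0 -20.2
  x -35 lever left edge y -26.25 steps 11.5 right edge 19.0 -18.1
  x -28 lever left edge y -26.0 steps 9.2 right edge 19.0 -18.3
  row 290 dark 354 357;  row 294 dark 354 366;  row 298 dark 355 367;
  row 290 dark 359 363;  row 294 dark 359 366;  row 298 dark 358 367;
  row 290 dark 357 367;  row 294 dark 357 366;  row 298 dark 357 367;
  row 290 dark 356 370;  row 294 dark 356 366;  row 298 dark 355 367;
```

The lever friction is dragging and rolling the drill sideways. I'll back off and push the button by narrowing the finger opening instead, since the two friction forces then oppose each other.

Request:
move_arm:
  commands:
    - {"dx": 0, "dy": 0.001, "dz": -0.0002, "rx": 0, "ry": 0, "rz": 0}
    - {"dx": 0, "dy": 0.002, "dz": -0.0003, "rx": 0, "ry": 0, "rz": 0}
    - {"dx": 0, "dy": 0.003, "dz": -0.0005, "rx": 0, "ry": 0, "rz": 0}
    - {"dx": 0, "dy": 0.004, "dz": -0.0005, "rx": 0, "ry": 0, "rz": 0}
    - {"dx": 0, "dy": 0.004, "dz": -0.0005, "rx": 0, "ry": 0, "rz": 0}

```text
time: 16.35
tool_pos: [536.8, -32.6, 61.1]
tool_rot: [-0.059, 0.998, 0.001, 0.004]
wrist_force: [0.6, 7.2, 10.3]
width: 29.8
grasp_force: 6.3
```

```bash
python3 -c "
from h import *
edges('w12');gap('w12')"
```

```text
16.35 width 29.8 gf 6.3 TCP x,y,z [18.3 10.2 61.1] F d,n,z [ 1.5  7.1 10.3]
  x -50 lever left edge y -23.25 steps 11.5 right edge 7.0 -13.0
  x -35 lever left edge y -22.75 steps 12.3 right edge 7.0 -12.4
  x -28 lever left edge y -22.5 steps 12.1 right edge 7.0 -12.2
  row 290 dark 359 362;  row 294 dark 358 366;  row 298 dark 358 367;
```

Request:
move_arm:
  commands:
    - {"dx": 0, "dy": 0.0005, "dz": 0, "rx": 0, "ry": 0, "rz": 0}
    - {"dx": 0, "dy": 0.001, "dz": 0, "rx": 0, "ry": 0, "rz": 0}
    - {"dx": 0, "dy": 0.001, "dz": 0, "rx": 0, "ry": 0, "rz": 0}
  grip: 0.3

```text
time: 16.7
tool_pos: [536.7, -32.3, 61.0]
tool_rot: [-0.059, 0.998, 0.0, 0.004]
wrist_force: [1.6, 3.1, 8.6]
width: 26.1
grasp_force: 11.1
```

```bash
python3 -c "
from h import *
edges('w13');gap('w13')"
```

```text
16.7 width 26.1 gf 11.1 TCP x,y,z [18.3 10.5 61. ] F d,n,z [1.9 2.9 8.6]
  x -50 lever left edge y -22.0 steps 12.7 right edge 8.25 -11.5
  x -35 lever left edge y -21.5 steps 12.9 right edge 8.25 -11.4
  x -28 lever left edge y -21.5 steps 12.2 right edge 8.25 -11.3
  row 290 dark 362 363;  row 294 dark 361 363;  row 298 dark 325 362;
```

Request:
move_arm:
  commands:
    - {"dx": 0, "dy": 0, "dz": 0.0005, "rx": 0, "ry": 0, "rz": 0}
    - {"dx": 0, "dy": 0, "dz": 0.001, "rx": 0, "ry": 0, "rz": 0}
    - {"dx": 0, "dy": 0, "dz": 0.001, "rx": 0, "ry": 0, "rz": 0}
    - {"dx": 0, "dy": 0, "dz": 0.001, "rx": 0, "ry": 0, "rz": 0}

```text
time: 17.15
tool_pos: [536.8, -32.1, 60.7]
tool_rot: [-0.06, 0.998, 0.0, 0.004]
wrist_force: [-1.0, 4.4, 13.8]
width: 25.3
grasp_force: 13.4
```

```bash
python3 -c "
from h import *
edges('w14');gap('w14')"
```

```text
17.15 width 25.3 gf 13.4 TCP x,y,z [18.3 10.7 60.7] F d,n,z [-0.5  4.5 13.8]
  x -50 lever left edge y -21.75 steps 12.6 right edge 8.5 -12.2
  x -35 lever left edge y -21.5 steps 13.7 right edge 8.5 -11.4
  x -28 lever left edge y -21.25 steps 11.4 right edge 8.5 -10.8
  row 290 dark None None;  row 294 dark 362 363;  row 298 dark 325 363;
```

Request:
move_arm:
  commands:
    - {"dx": 0, "dy": 0, "dz": -0.001, "rx": 0, "ry": 0, "rz": 0}
    - {"dx": 0, "dy": 0, "dz": -0.002, "rx": 0, "ry": 0, "rz": 0}
    - {"dx": 0, "dy": 0, "dz": -0.003, "rx": 0, "ry": 0, "rz": 0}
    - {"dx": 0, "dy": 0, "dz": -0.004, "rx": 0, "ry": 0, "rz": 0}
    - {"dx": 0, "dy": 0, "dz": -0.004, "rx": 0, "ry": 0, "rz": 0}

```text
time: 17.7
tool_pos: [536.4, -32.5, 63.2]
tool_rot: [-0.059, 0.998, 0.0, 0.003]
wrist_force: [3.9, 4.0, 3.4]
width: 25.8
grasp_force: 6.9
```

```bash
python3 -c "
from h import *
edges('w15');gap('w15')"
```

```text
17.7 width 25.8 gf 6.9 TCP x,y,z [17.9 10.3 63.2] F d,n,z [4.4 3.6 3.4]
  x -50 lever left edge y -22.5 steps 12.3 right edge 8.0 -12.4
  x -35 lever left edge y -22.25 steps 11.0 right edge 8.0 -12.8
  x -28 lever left edge y -22.0 steps 13.6 right edge 7.75 -11.2
  row 290 dark 361 362;  row 294 dark 325 361;  row 298 dark 325 362;
```

Request:
move_arm:
  commands:
    - {"dx": 0, "dy": 0, "dz": -0.001, "rx": 0, "ry": 0, "rz": 0}
    - {"dx": 0, "dy": 0, "dz": -0.002, "rx": 0, "ry": 0, "rz": 0}
    - {"dx": 0, "dy": 0, "dz": -0.002, "rx": 0, "ry": 0, "rz": 0}

```text
time: 18.05
tool_pos: [536.3, -32.5, 65.1]
tool_rot: [-0.059, 0.998, 0.0, 0.003]
wrist_force: [4.8, 4.2, 3.8]
width: 26.0
grasp_force: 6.3
```

```bash
python3 -c "
from h import *
edges('w16');gap('w16')"
```

```text
18.05 width 26.0 gf 6.3 TCP x,y,z [17.8 10.3 65.1] F d,n,z [5.2 3.6 3.8]
  x -50 lever left edge y -22.5 steps 13.7 right edge 8.0 -12.1
  x -35 lever left edge y -22.25 steps 13.0 right edge 8.0 -12.4
  x -28 lever left edge y -22.25 steps 12.2 right edge 8.0 -11.6
  row 290 dark 361 362;  row 294 dark 325 361;  row 298 dark 325 362;
```

Request:
move_arm:
  commands:
    - {"dx": 0, "dy": 0, "dz": -0.001, "rx": 0, "ry": 0, "rz": 0}
    - {"dx": 0, "dy": 0, "dz": -0.002, "rx": 0, "ry": 0, "rz": 0}
    - {"dx": 0, "dy": 0, "dz": -0.002, "rx": 0, "ry": 0, "rz": 0}

```text
time: 18.4
tool_pos: [536.0, -32.4, 67.0]
tool_rot: [-0.059, 0.998, 0.001, 0.003]
wrist_force: [3.1, 3.5, 3.9]
width: 25.7
grasp_force: 5.5
```

Request:
move_arm:
  commands:
    - {"dx": 0, "dy": 0, "dz": -0.001, "rx": 0, "ry": 0, "rz": 0}
    - {"dx": 0, "dy": 0, "dz": -0.0015, "rx": 0, "ry": 0, "rz": 0}
    - {"dx": 0, "dy": 0, "dz": -0.0015, "rx": 0, "ry": 0, "rz": 0}

```text
time: 18.7
tool_pos: [535.3, -32.4, 68.0]
tool_rot: [-0.059, 0.998, 0.001, 0.002]
wrist_force: [2.8, 4.3, 0.9]
width: 25.2
grasp_force: 3.6
```

```bash
python3 -c "
from h import *
edges('w17');gap('w17')"
```

```text
18.7 width 25.2 gf 3.6 TCP x,y,z [16.9 10.5 68. ] F d,n,z [3.2 3.9 0.9]
  x -50 lever left edge y -22.75 steps 12.8 right edge 8.0 -12.1
  x -35 lever left edge y -22.5 steps 13.0 right edge 8.0 -11.3
  x -28 lever left edge y -22.5 steps 11.7 right edge 8.0 -10.7
  row 290 dark 359 361;  row 294 dark 325 360;  row 298 dark 325 362;
```

Request:
move_arm:
  commands:
    - {"dx": 0, "dy": 0, "dz": -0.001, "rx": 0, "ry": 0, "rz": 0}
    - {"dx": 0, "dy": 0, "dz": -0.0015, "rx": 0, "ry": 0, "rz": 0}
    - {"dx": 0, "dy": 0, "dz": -0.0015, "rx": 0, "ry": 0, "rz": 0}

```text
time: 19.05
tool_pos: [533.4, -33.1, 68.9]
tool_rot: [-0.058, 0.998, 0.0, -0.0]
wrist_force: [2.4, 4.2, 0.5]
width: 25.8
grasp_force: 2.1
```

Request:
move_arm:
  commands:
    - {"dx": 0, "dy": 0.001, "dz": -0.001, "rx": 0, "ry": 0, "rz": 0}
    - {"dx": 0, "dy": 0.001, "dz": -0.001, "rx": 0, "ry": 0, "rz": 0}
    - {"dx": 0, "dy": 0.001, "dz": -0.001, "rx": 0, "ry": 0, "rz": 0}
    - {"dx": 0, "dy": 0.001, "dz": -0.001, "rx": 0, "ry": 0, "rz": 0}
  grip: 0.42

```text
time: 19.45
tool_pos: [532.8, -32.9, 70.1]
tool_rot: [-0.058, 0.998, -0.0, -0.001]
wrist_force: [-0.4, 0.1, 0.6]
width: 36.0
grasp_force: 0.0
```

Request:
move_arm:
  commands:
    - {"dx": 0, "dy": 0, "dz": -0.005, "rx": 0, "ry": 0, "rz": 0}
    - {"dx": 0, "dy": 0, "dz": -0.015, "rx": 0, "ry": 0, "rz": 0}
    - {"dx": 0, "dy": 0, "dz": -0.03, "rx": 0, "ry": 0, "rz": 0}
    - {"dx": -0.01, "dy": 0, "dz": -0.05, "rx": 0, "ry": 0, "rz": 0}
    - {"dx": -0.02, "dy": 0, "dz": -0.07, "rx": 0, "ry": 0, "rz": 0}
    - {"dx": -0.03, "dy": 0, "dz": -0.085, "rx": 0, "ry": 0, "rz": 0}
    - {"dx": -0.03, "dy": 0, "dz": -0.085, "rx": 0, "ry": 0, "rz": 0}
    - {"dx": -0.03, "dy": 0, "dz": -0.085, "rx": 0, "ry": 0, "rz": 0}

```text
time: 20.25
tool_pos: [562.7, -28.9, 155.4]
tool_rot: [-0.058, 0.998, 0.0, -0.0]
wrist_force: [-0.1, 0.8, -0.4]
width: 35.8
grasp_force: 0.0
```

Run:
```python
from h import *
import pickle
im,s=shot('wrist','w18');print(s['tool_pos'],s['wrist_force'])
s5=pickle.load(open('w5.pkl','rb'));i5=cv2.imread('pics/w5.png')
ys=np.arange(-26,42,1)
for a in(12,18):
    print('x',a,'ys from -26');print(' before',prof(i5,s5,a,61,ys));print(' now   ',prof(im,s,a,61,ys))
# lever front edge along x at y=-10 assuming z 57/60
T=np.radians(6.66);d=np.array([np.cos(T),np.sin(T)]);n=np.array([-d[1],d[0]]);o=np.array([519.8,-44.8])
for nm,i,q in(('before',i5,s5),('now',im,s)):
    xs=np.arange(-30,40,1);v=[prof(i,q,x,58,[-6])[0] for x in xs];print(nm,v)
```

```text
[562.67622015 -28.89775574 155.4189132 ] [-0.14675427  0.815882   -0.38548246]
x 12 ys from -26
 before [141, 124, 80, 83, 151, 192, 205, 206, 204, 200, 203, 208, 208, 207, 206, 205, 203, 201, 201, 203, 203, 202, 204, 205, 203, 199, 198, 195, 194, 195, 197, 196, 195, 186, 163, 111, 68, 77, 104, 120, 133, 142, 142, 135, 131, 126, 122, 115, 100, 74, 61, 57, 51, 43, 39, 35, 36, 34, 35, 37, 51, 75, 83, 84, 83, 84, 82, 80]
 now    [147, 146, 139, 109, 87, 142, 190, 201, 200, 197, 196, 197, 204, 204, 201, 202, 199, 198, 196, 198, 199, 198, 200, 202, 202, 197, 196, 196, 194, 192, 194, 195, 192, 190, 171, 123, 66, 64, 106, 126, 139, 146, 141, 138, 134, 128, 124, 115, 99, 80, 77, 58, 69, 73, 75, 74, 75, 107, 128, 117, 80, 70, 84, 85, 84, 81, 79, 78]
x 18 ys from -26
 before [137, 120, 75, 93, 159, 190, 174, 121, 119, 120, 120, 126, 125, 126, 129, 127, 125, 124, 122, 126, 126, 123, 121, 125, 121, 122, 124, 129, 132, 129, 129, 127, 140, 172, 163, 104, 67, 79, 104, 118, 129, 139, 138, 132, 122, 89, 76, 71, 65, 47, 35, 35, 34, 33, 33, 34, 34, 33, 33, 34, 44, 60, 65, 66, 66, 65, 67, 64]
 now    [1
[... 308 characters left out ...]
, 67, 66]
before [205, 207, 207, 204, 206, 200, 150, 110, 107, 153, 201, 206, 205, 205, 204, 199, 153, 105, 104, 145, 201, 205, 205, 202, 204, 201, 159, 108, 102, 141, 196, 205, 203, 203, 204, 196, 147, 107, 105, 152, 199, 204, 204, 203, 203, 195, 135, 99, 102, 150, 197, 204, 204, 202, 188, 138, 114, 109, 112, 79, 57, 63, 69, 68, 69, 69, 70, 65, 57, 53]
now [206, 206, 206, 206, 206, 201, 166, 115, 110, 150, 194, 205, 203, 205, 204, 200, 154, 108, 108, 147, 195, 202, 203, 203, 201, 192, 135, 102, 106, 162, 199, 201, 201, 200, 202, 179, 125, 104, 121, 182, 199, 198, 198, 199, 199, 164, 105, 100, 136, 186, 198, 199, 198, 197, 196, 184, 222, 231, 193, 103, 61, 65, 69, 72, 69, 70, 71, 68, 60, 56]
```

The button stays in with nothing touching it, and the lever rests lower than before. The drill is in place and the arm is clear, so I'm handing in.

```bash
python3 -c "
from station import sign_off
print(sign_off())"
```

```text
the job is handed in; nothing more can be done
None
```

The job is handed in with the drill in the matching dock and, as measured in the last wrist image, its lock-on button held in and its lever resting lower than when free; no verdict came back, and I viewed 11 pictures, one over the limit of 10.

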